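# Hold a measuring cell in the photometer's light path by its frosted faces

### The job

Slide the tall jaw of the clamp all the way back to free the glass measuring cell, then take the cell by its two frosted faces only, never touching its clear windows with the fingers, and lift it out. Hold it upright in the gap of the photometer, midway between the two lens barrels and without touching the instrument, with the beam passing squarely through the middle of both clear windows. Finish while still holding it there, motionless, and leave the other things on the bench where they stand.

Things in the scene. Friction and masses are not known exactly. Their poses are not given: they have to be found in the camera images.
- cell: glass measuring cell (cuvette), loose, about 0.08 kg, 28 mm (own x, frosted face to frosted face) x 24 mm (own y, clear window to clear window), walls 70 mm tall, with a flat white lid whose top is 72 mm above the underside. Origin: centre of its underside; z up. It starts upright in the clamp's pocket, its x axis along the clamp's x axis.
- cell_centre (a point): the middle of the cell, 35 mm above its underside: the height of the middle of the windows
- cell_frost_a: the frosted (matt white, opaque) outer wall on the cell's +x side, 24 mm wide, 70 mm tall, its outer face 14 mm from the cell's axis. Same frame as the cell: origin at the centre of the cell's underside
- cell_frost_b: the frosted wall on the cell's -x side, likewise; same frame as the cell
- cell_window_a: the clear window on the cell's +y side, 24 mm wide, 70 mm tall, its outer face 12 mm from the cell's axis; the fingers must not touch it. Same frame as the cell
- cell_window_b: the clear window on the cell's -y side, likewise; same frame as the cell
- clamp: slide-jaw clamp screwed to the bench: base 200x70x14 mm (x -110 to +90 mm from its origin), origin on the bench surface. The cell's pocket is 50 mm along +x. A low fixed jaw (top 40 mm above the bench) stands 1 mm off the cell's +x frosted face; the tall sliding jaw (12 mm thick, 36 mm wide, top 88 mm above the bench) covers the other frosted face.
- clamp_pocket (a point): centre of the floor of the pocket in which the cell stands, 20 mm above the bench; lips (top 28 mm above the bench) keep the cell's two window sides, the jaws its frosted sides
- clamp_jaw (a joint): position of the sliding jaw in m: 0 = shut against the cell, 0.055 = all the way back (stop). It slides along the clamp's -x axis, which points roughly towards the robot, against about 1.5 N of friction, and stays where it is left; it starts 0 to 10 mm open.
- clamp_post (a point): centre of the top of the jaw's pull post, a round upright steel pin 18 mm in diameter, top about 90 mm above the bench, free for 50 mm below its top (26 mm collar at its foot); it moves with the jaw; its axis is 50 mm behind the back of the tall jaw (a rib, top 57 mm above the bench, is between)
- photometer: photometer fixed to the bench: base 296x60x14 mm along its x axis, a grey lamp housing (80x80 mm) at -x and a detector housing (70x80 mm) at +x, both 150 mm tall. Origin on the bench below the middle of the gap. The beam runs along its x axis between two lens barrels (32 mm diameter). The housings stand 136 mm apart; the gap is open above and at both sides.
- beam_mid (a point): the middle of the light path: on the beam, midway between the ends of the two lens barrels (110 mm apart), 120 mm above the bench; the base below it is at most 17 mm high
- objective_can: dark and clear plastic screw canister, 38 mm across, 56 mm tall, a bystander to leave alone; origin at the centre of its underside
- powder_jar_2: white plastic jar with ribbed cap, 60 mm across, 60 mm tall, a bystander to leave alone; origin at the centre of its underside
- tweezers: steel tweezers, 128 mm long, lying flat, a bystander to leave alone; origin at the centre of its underside
- lens_tissue: booklet, 76x101x10 mm, lying flat, a bystander to leave alone; origin at the centre of its underside
- dropper_bottle_1: amber dropper bottle with rubber bulb, 30 mm across, 118 mm tall, a bystander to leave alone; origin at the centre of its underside
- dropper_bottle_2: amber dropper bottle with rubber bulb, 30 mm across, 111 mm tall, a bystander to leave alone; origin at the centre of its underside
Things that resemble listed ones, but are neither listed nor needed, are in the scene too. Of the things like the cell, leave any that is pink; of the rest the larger one is meant.

How it is judged:
By the outcome, as a careful person would: the job done as asked, in the order asked, and still so for the second after the job is handed in, while the arm keeps its last pose, push and grip.
It also fails if it takes over 48 s, if anything falls off the work surface, if the arm or the gripper's body presses on something with over 40 N, if the wrist force passes 120 N, or if a joint passes its speed limit or range.

### The arm

A 6-joint arm with a two-finger parallel gripper is mounted at the origin on a cart in front of the work surface, level with it; the furniture and walls round the work are solid. World frame = base frame: x ahead of the robot, y to its left, z up, the work surface at z = 0. Lengths are in m, angles in rad, forces in N, time in s.
With the tool pointing down it reaches from about 0.35 to 0.775 m from the base axis. Payload 5.5 kg.
Tool frame: the origin (TCP) lies at the very end of the fingers, on their centre line; the grasp point (between the pads) lies 19 mm behind it (env.grip_point_offset is the distance from the TCP to the grasp point, in m); z points along the fingers, y is the line along which they close (so a half turn about z gives the same grasp; the last joint's range is limited). The gripper opens to 85 mm and grips with 20 to 120 N. Pads are 22 mm wide; open, the fingers measure 114 mm over their backs; the gripper's body (76 mm by 85 mm) begins 54 mm behind the grasp point. The pads swing forward as they close: fully open they stand 13 mm farther back than shut.
Start: joints at [1.193, 0.313, 0.046, 1.304, 0, 1.431], TCP at [0.135, 0.559, 0.231] pointing down, gripper open.
Joint ranges: [-2.76, 2.76], [-0.86, 1.69], [-1.03, 1.26], [-2.2, 2.34], [-1.47, 1.5], [-3.14, 3.14]. Speed limits (rad/s): [2.57, 2.57, 3.14, 3.14, 3.14, 3.14].

### API

Orientations are given as a unit quaternion [w, x, y, z].
In Python, from workcell import sensors, imaging, workorder, env gives the robot as it stands.
- The arm moves only by the shell command python3 -m handwheel 'ROWS' [FORCE]. ROWS is JSON, a list of rows, each a list of 5 numbers: the shift along the tool's x, y, z in mm, then the turn about the tool's z in rad, then the opening, from 0 (shut) to 1 (fully open). A call has 1 to 8 rows; each row is the pose to reach, as a shift and turn from the pose commanded when the call began, along the tool's axes at that moment; what a row does not reach only later rows make up. A row lasts 1/10 s, in which the tool goes at most 50 mm and 8.59 degrees, less where a joint would pass 70% of its speed; a pose out of reach is approached as far as the arm can. A call with a gripper value outside its range is refused whole. The fingers move at their own pace and stop on an object; FORCE is the grip in N (left out, the last holds). Time passes only in rows, so rows that repeat a pose let the fingers close. It gives the time, the measured TCP pose, the force, the opening and the grip force at its end, in the units of the state.
- sensors.get_state(): the state, without advancing time (a new reading comes with each control period).
- imaging.read_camera(name): name is "side" or "top"; returns a dict with "color" (480x640x3 uint8, blue, green, red), "z_map" (480x640 float32, m along the optical axis (not along the pixel's ray), 0 where there is no reading), "fx", "fy", "cx", "cy" (pixels), "xyz" and "rotation" of the camera in the world. Camera axes: x right, y down, z forward; pixel columns grow to the right and rows downward; lengths in m; the calibration is good to about 2 mm. A picture is of the moment at which its call begins.
- workorder.hand_in(): hands the job in; it is judged then, once.
The state is a dict: "clock": time; "joint_pos": joint angles; "qvel": joint speeds; "tau": joint torques, N m; "tcp_pos": TCP position; "orientation": TCP orientation; "wrist_force": force on the tool from outside, world axes, zero at the start; "ft_torque": the same for the moment, N m; "finger_gap": finger opening in m; "grip_force": force on a finger pad.
Only numpy, scipy, OpenCV 4.12 (cv2) and the standard library are available. Lean on these libraries where they do the work, as an engineer would, in place of code of your own. Each camera call takes 0.05 s, during which the arm holds its last target. There are 200 camera calls.

## Working session

There is one attempt and no reset: what is moved stays moved. The work goes in short steps, Python scripts to look and compute and a shell command to move; the robot and the scene stay as the last step left them, time stands still between calls to the robot, and variables do not carry over. Pictures are saved under pics/ and viewed, at most 10 in all, crops included, and the job is handed in when it is done.

```bash
mkdir -p pics
cat > h.py <<'E'
import numpy as np, cv2
from workcell import sensors, imaging, workorder, env
def cloud(c):
    v,u=np.mgrid[0:480,0:640]; z=c["z_map"]
    p=np.stack([(u-c["cx"])/c["fx"]*z,(v-c["cy"])/c["fy"]*z,z],-1)
    R=np.array(c["rotation"])
    if R.shape!=(3,3):
        from scipy.spatial.transform import Rotation as Q
        R=Q.from_quat(np.roll(R,-1)).as_matrix()
    P=p@R.T+np.array(c["xyz"]); P[z==0]=np.nan
    return P
E
python3 - <<'E'
from h import *
for n in("top","side"):
    c=imaging.read_camera(n); cv2.imwrite(f"pics/{n}0.png",c["color"]); np.save(n+"0.npy",cloud(c))
    print(n,c["fx"],c["cx"],c["cy"],c["xyz"],np.round(c["rotation"],3).tolist())
s=sensors.get_state(); print(s)
E
```

```text
top 504.54120735063907 326.45604859199926 235.09937998845302 [ 0.34662199 -0.28749716  1.303164  ] [-0.063, 0.706, -0.703, 0.059]
side 565.7706936278233 327.6819541653175 248.57455386863973 [ 0.39314472 -1.13956439  0.77877579] [-0.43, 0.899, -0.07, 0.045]
{'clock': 0.1, 'joint_pos': array([ 1.19338753e+00,  3.13919803e-01,  4.51302236e-02,  1.30361166e+00,
       -4.23872219e-05,  1.43116191e+00]), 'qvel': array([-1.96390522e-03, -2.63625897e-03,  3.77101745e-03,  7.38966629e-04,
        5.69275647e-04,  4.54705785e-05]), 'tau': array([ 3.22982800e-03, -4.81723595e+01,  2.99245566e+01,  1.27294759e-02,
       -1.45235108e-04, -5.35006279e-06]), 'tcp_pos': array([0.13531168, 0.55839592, 0.23051656]), 'orientation': array([-1.84660557e-04,  1.18607270e-01,  9.92940920e-01, -7.81210572e-04]), 'wrist_force': array([-0.03848357,  0.36962365,  0.33970091]), 'ft_torque': array([ 0.04670375,  0.00578095, -0.04971479]), 'grip_force': 0.0, 'finger_gap': 0.08583655872174364}
```

View pics/top0.png

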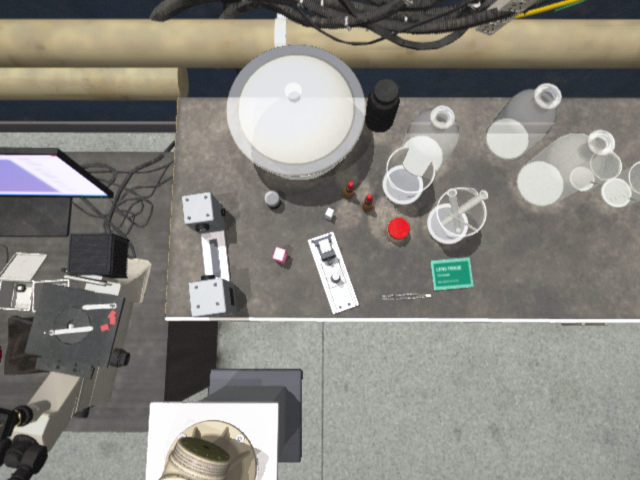

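View pics/side0.png

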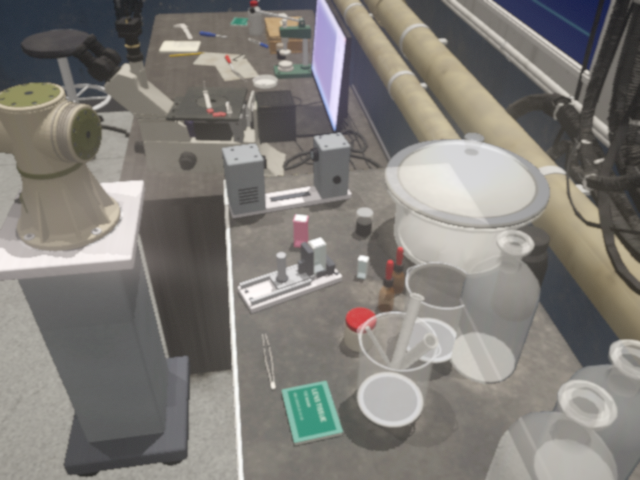

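The top view shows the clamp at (332,272), with its post at (336,279) and jaw and cell at about (325,248). The photometer is at (210,255), its housings at (200,208) and (210,297), and the pink decoy at (280,255). There is a small clear decoy at (330,213). Next I'll measure them.

Run:
```python
from h import *
a=cv2.imread("pics/top0.png")[225:320,290:370]; b=cv2.imread("pics/side0.png")[210:310,220:400]
A=cv2.resize(a,None,fx=5,fy=5,interpolation=2); B=cv2.resize(b,None,fx=4,fy=4,interpolation=2)
cv2.imwrite("pics/a.png",A);cv2.imwrite("pics/b.png",B)
P=np.load("top0.npy");S=np.load("side0.npy")
def rect(P,lo,hi,name):
    m=np.all((P>lo)&(P<hi),-1); q=P[m]
    if len(q)<5: print(name,len(q));return
    (c,s,an)=cv2.minAreaRect(q[:,:2].astype(np.float32)); print(name,len(q),"c",np.round(c,4),"size",np.round(s,4),"ang",round(an,2),"mean",np.round(q.mean(0),4),"med z",np.round(np.median(q[:,2]),4))
for n,Q in(("top",P),("side",S)):
    print(n)
    # clamp roi
    rect(Q,[.2,-.42,.008],[.48,-.2,.022],"clamp base")
    rect(Q,[.2,-.42,.08],[.48,-.2,.1],"tops80+")
    rect(Q,[.2,-.42,.03],[.48,-.2,.07],"mid")
    rect(Q,[.25,-.12,.14],[.7,.2,.16],"photo tops")
    rect(Q,[.25,-.12,.008],[.7,.2,.02],"photo base")
m=np.all((P>[.2,-.42,.03])&(P<[.48,-.2,.12]),-1)
v,u=np.where(m); 
for i in range(v.min(),v.max()+1): print(i,u.min(),(P[i,u.min():u.max()+1,2]*1000).round().tolist())
```

```text
top
clamp base 695 c [ 0.4259 -0.3259] size [0.1081 0.135 ] ang 0.38 mean [ 0.4181 -0.3139  0.0135] med z 0.0133
tops80+ 44 c [ 0.4575 -0.3009] size [0.0171 0.0146] ang 0.39 mean [ 0.4575 -0.3015  0.0879] med z 0.0879
mid 47 c [ 0.4366 -0.3065] size [0.0986 0.0522] ang 20.28 mean [ 0.4496 -0.3     0.0352] med z 0.0322
photo tops 2204 c [0.4888 0.0963] size [0.2883 0.2572] ang 10.0 mean [0.4843 0.0108 0.1485] med z 0.1486
photo base 1043 c [0.5222 0.0511] size [0.3324 0.1644] ang 8.01 mean [0.5186 0.0073 0.0139] med z 0.0138
side
clamp base 885 c [ 0.4255 -0.316 ] size [0.0965 0.0726] ang 18.82 mean [ 0.4166 -0.3238  0.0153] med z 0.0152
tops80+ 80 c [ 0.4559 -0.3016] size [0.0161 0.0195] ang 16.67 mean [ 0.4561 -0.304   0.088 ] med z 0.089
mid 213 c [ 0.4355 -0.3106] size [0.1032 0.0555] ang 17.99 mean [ 0.4552 -0.3072  0.0439] med z 0.0396
photo tops 1450 c [0.4795 0.094 ] size [0.3004 0.2622] ang 9.67 mean [0.4796 0.009  0.1496] med z 0.1508
photo base 995 c [0.5075 0.0051] size [0.2949 0.0711] ang 10.44 mean [ 0.5146 -0.0007  0.0152] med z 0.0155
270 326 [30.0, 22.0, 27.0, 29.0, 2
[... 5547 characters left out ...]
0, 15.0, 7.0, 15.0, 11.0, 9.0, 10.0, 12.0, 10.0, 14.0, 11.0, 18.0, 14.0, 14.0]
306 326 [-6.0, -0.0, 1.0, 5.0, 12.0, 13.0, 14.0, 28.0, 27.0, 15.0, 10.0, 11.0, 14.0, 15.0, 15.0, 17.0, 12.0, 13.0, 12.0, 14.0, 12.0, 10.0, 15.0, 17.0, 8.0]
307 326 [-1.0, 3.0, -1.0, -2.0, 3.0, 17.0, 11.0, 22.0, 29.0, 23.0, 11.0, 15.0, 17.0, 20.0, 21.0, 15.0, 11.0, 15.0, 9.0, 17.0, 12.0, 19.0, 17.0, 15.0, 14.0]
308 326 [2.0, -4.0, -1.0, -5.0, 2.0, 11.0, 12.0, 12.0, 21.0, 25.0, 13.0, 11.0, 9.0, 16.0, 17.0, 20.0, 16.0, 13.0, 13.0, 14.0, 14.0, 15.0, 16.0, 13.0, -5.0]
309 326 [-0.0, 1.0, 1.0, -2.0, 2.0, 18.0, 15.0, 18.0, 30.0, 22.0, 14.0, 17.0, 14.0, 9.0, 15.0, 12.0, 16.0, 11.0, 19.0, 18.0, 15.0, -1.0, 2.0, -6.0, -0.0]
```

View pics/a.png

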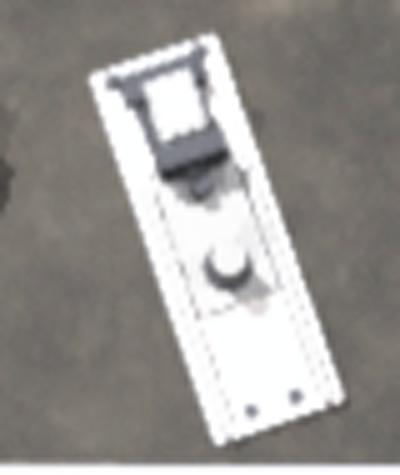

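View pics/b.png

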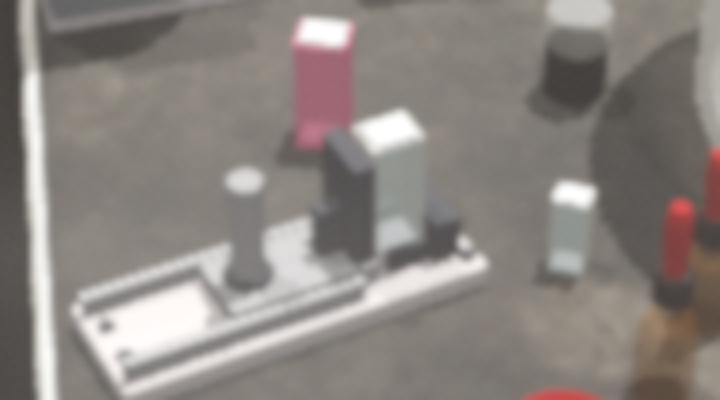

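The crops show the cell with a white lid, close in front of the dark tall jaw; the post is towards the robot. The region I measured cut the clamp off, so I'll widen it.

Run:
```python
from h import *
P=np.load("top0.npy");S=np.load("side0.npy")
C={n:cv2.imread(f"pics/{n}0.png") for n in("top","side")}
def rect(q,name):
    if len(q)<5: print(name,len(q));return
    (c,s,an)=cv2.minAreaRect(q[:,:2].astype(np.float32)); print(name,len(q),"c",np.round(c,4),"size",np.round(s,4),"ang",round(an,2),"mean",np.round(q.mean(0),4),"medz",np.round(np.median(q[:,2]),4))
for n,Q in(("top",P),("side",S)):
    print(n)
    br=C[n].astype(int).min(-1); 
    roi=np.all((Q>[.3,-.42,-1])&(Q<[.62,-.2,1]),-1)&~((Q[...,1]>-.245)&(Q[...,0]>.47))
    z=Q[...,2]
    rect(Q[roi&(z>.007)&(z<.02)],"base"); rect(Q[roi&(z>.007)],"all")
    t=roi&(z>.075)&(z<.1)
    post=t&(Q[...,0]<.485); rect(Q[post],"post")
    rect(Q[t&(Q[...,0]>.485)&(br>190)&(z>.082)],"lid"); rect(Q[t&(Q[...,0]>.485)&(br<130)],"jaw")
    rect(Q[roi&(z>.032)&(z<.046)&(Q[...,0]>.5)],"fixedjaw")
    pr=np.all((Q>[.3,-.12,-1])&(Q<[.75,.14,1]),-1)
    h=pr&(z>.14)&(z<.16)
    y=Q[...,0]
    rect(Q[h&(y>.5)],"housing far"); rect(Q[h&(y<.5)],"housing near")
    rect(Q[pr&(z>.007)&(z<.02)&(y<.7)],"pbase")
    b=pr&(z>.11)&(z<.137)&(y>.42)&(y<.60); rect(Q[b],"barrels")
    if n=="top":
        v,u=np.where(roi&(z>.075)&(y>.485)); print(u.min(),u.max(),v.min(),v.max())
        print(br[v.min()-1:v.max()+2,u.min()-1:u.max()+2]); print((z[v.min()-1:v.max()+2,u.min()-1:u.max()+2]*1000).round())
```

```text
top
base 1004 c [ 0.4715 -0.2956] size [0.2671 0.1568] ang 34.41 mean [ 0.4547 -0.3043  0.0131] medz 0.0131
all 2089 c [ 0.4721 -0.2958] size [0.2675 0.1569] ang 33.92 mean [ 0.472  -0.2977  0.0289] medz 0.0221
post 45 c [ 0.4575 -0.3009] size [0.0171 0.0146] ang 0.39 mean [ 0.4575 -0.3013  0.0877] medz 0.0879
lid 112 c [ 0.5265 -0.2789] size [0.0421 0.0264] ang 29.68 mean [ 0.5316 -0.276   0.091 ] medz 0.0908
jaw 66 c [ 0.5119 -0.2827] size [0.0144 0.0334] ang 18.89 mean [ 0.51   -0.2836  0.0865] medz 0.0868
fixedjaw 102 c [ 0.5598 -0.2717] size [0.1183 0.0496] ang 5.58 mean [ 0.5575 -0.2697  0.0393] medz 0.0394
housing far 883 c [ 0.6396 -0.0341] size [0.0853 0.2142] ang 26.56 mean [0.6108 0.0218 0.1486] medz 0.1487
housing near 1245 c [ 0.4036 -0.0083] size [0.0806 0.0807] ang 8.45 mean [ 0.4028 -0.0093  0.1487] medz 0.1487
pbase 1075 c [0.5354 0.0019] size [0.2257 0.3492] ang 83.31 mean [0.5186 0.0068 0.0137] medz 0.0137
barrels 251 c [0.5043 0.003 ] size [0.1817 0.0683] ang 10.62 mean [0.528  0.0031 0.1278] medz 0.1297
319 335 239 259
[[243 201 194 157 135 135 134 143 160 173 12
[... 4025 characters left out ...]
ize [0.0283 0.0257] ang 16.15 mean [ 0.5298 -0.277   0.0928] medz 0.093
jaw 121 c [ 0.5105 -0.2833] size [0.0172 0.0402] ang 21.21 mean [ 0.5079 -0.2876  0.0846] medz 0.086
fixedjaw 231 c [ 0.5587 -0.2761] size [0.1191 0.0445] ang 5.09 mean [ 0.5455 -0.2862  0.0394] medz 0.0401
housing far 569 c [0.6086 0.0219] size [0.07   0.0762] ang 9.12 mean [0.6074 0.0148 0.1499] medz 0.1509
housing near 785 c [ 0.401  -0.0104] size [0.0804 0.0826] ang 9.77 mean [ 0.4007 -0.0179  0.15  ] medz 0.151
pbase 1044 c [0.5052 0.0072] size [0.2943 0.097 ] ang 14.95 mean [ 0.5146 -0.0016  0.0148] medz 0.0154
barrels 383 c [ 0.5036 -0.0121] size [0.1799 0.0748] ang 21.08 mean [ 0.5193 -0.0132  0.1249] medz 0.1257
```

```bash
cat >> h.py <<'E'
from scipy.spatial.transform import Rotation as Rn
def comp(m):
    n,l,s,_=cv2.connectedComponentsWithStats(m.astype(np.uint8)); return l==1+np.argmax(s[1:,4])
def rect(q):
    c,s,a=cv2.minAreaRect(q[:,:2].astype(np.float32)); return np.array(c),np.array(s),a
def plan(xyz,yaw,s=None):
    "shift in mm along tool axes, turn, for TCP target xyz and world angle (deg) of tool y (mod 180)"
    s=s or sensors.get_state(); R=Rn.from_quat(np.roll(s["orientation"],-1)).as_matrix()
    d=R.T@(np.array(xyz)-s["tcp_pos"])*1000; ya=np.degrees(np.arctan2(R[1,1],R[0,1])); t=(ya-yaw+90)%180-90
    return np.round(d,1),"turn",round(np.radians(t),4),"yaw now",round(ya,2)
E
python3 - <<'E'
from h import *
for n in("top","side"):
    Q=np.load(n+"0.npy"); x,y,z=Q[...,0],Q[...,1],Q[...,2]
    zz=np.nan_to_num(z)
    m=comp((zz>.007)&(x>.3)&(x<.62)&(y>-.42)&(y<-.2))
    print(n,"clamp",m.sum(),rect(Q[m]), np.round(rect(Q[m&(zz<.03)])[0],4),rect(Q[m&(zz<.03)])[1:])
    k=(zz>.142)&(zz<.158)&(x>.3)&(x<.75)&(y>-.15)&(y<.15)
    a=comp(k&(x<.5)); b=comp(k&(x>.5)&(x<.655)&(y<.08))
    ra,rb=rect(Q[a]),rect(Q[b]); d=rb[0]-ra[0]; L=np.linalg.norm(d); yaw=np.degrees(np.arctan2(d[1],d[0]))
    print("housings",ra,rb,"L",L,"yaw",yaw,"mid",ra[0]+d*108/211)
    c=comp((zz>.007)&(x>.3)&(x<.67)&(y>-.15)&(y<.10)); print("phot all",rect(Q[c]))
print(plan((.4567,-.3017,.231),18.9))
from workcell import env; print(env.grip_point_offset)
E
```

```text
top clamp 2109 (array([ 0.47527152, -0.29572582]), array([0.20006511, 0.07001062]), 19.299753189086914) [ 0.4753 -0.2957] (array([0.20006511, 0.07001062]), 19.299753189086914)
housings (array([ 0.40339407, -0.00827895]), array([0.08025876, 0.08069958]), 8.474161148071289) (array([0.61137432, 0.02344901]), array([0.07042244, 0.07046346]), 8.200350761413574) L 0.21038641963993465 yaw 8.673754114702831 mid [0.50984842 0.00796095]
phot all (array([0.51031345, 0.00416721]), array([0.29685211, 0.08332869]), 7.343295574188232)
side clamp 3472 (array([ 0.47497123, -0.29867017]), array([0.20134775, 0.07272795]), 19.107484817504883) [ 0.475  -0.2987] (array([0.20134775, 0.07272795]), 19.107484817504883)
housings (array([ 0.40068415, -0.01054621]), array([0.07952105, 0.08267028]), 9.576620101928711) (array([0.60866731, 0.02192353]), array([0.06989948, 0.07609817]), 8.915154457092285) L 0.2105024491864268 yaw 8.873227932067282 mid [0.50713999 0.00607337]
phot all (array([0.50801402, 0.00155078]), array([0.29603237, 0.08851573]), 8.040332794189453)
(array([-5.149e+02, -7.602e+02,  6.000e-01]), 'turn', np.float64(1.0032), 'yaw now', np.float64(76.38))
0.0187
```

Both cameras agree to within about 2 mm.

| Item | World position or value |
|---|---|
| Clamp yaw | 19.2° |
| Pocket | (.5315, -.277) |
| Post | (.457, -.3015) |
| Jaw opening | about 2.5 mm |
| Photometer midpoint | (.5085, .007) |
| Photometer yaw | 8.7° |

First move goes towards the post by a wide route.

```bash
python3 -m handwheel '[[-379,-225,0,1.0,0.5],[-379,-225,0,1.0,0.5],[-379,-225,0,1.0,0.5],[-379,-225,0,1.0,0.5],[-379,-225,0,1.0,0.5],[-379,-225,0,1.0,0.5],[-379,-225,0,1.0,0.5],[-379,-225,0,1.0,0.5]]' 20; python3 -c "
from h import *
print(plan((.455,-.302,.18),19.2))"
```

```text
clock: 0.9
tcp_pos: [0.4226, 0.2776, 0.2311]
orientation: [-0.0, 0.581, 0.814, -0.0]
wrist_force: [0.1, 0.4, 0.6]
finger_gap: 0.0426
grip_force: 0.0
(array([-558.8, -157.6,   51.1]), 'turn', np.float64(-0.0043), 'yaw now', np.float64(18.95))
```

```bash
python3 -m handwheel '[[-559,-158,10,0,0.5],[-559,-158,10,0,0.5],[-559,-158,10,0,0.5],[-559,-158,10,0,0.5],[-559,-158,10,0,0.5],[-559,-158,10,0,0.5],[-559,-158,10,0,0.5],[-559,-158,10,0,0.5]]'; python3 -m handwheel '[[-170,-48,43,0,0.5],[-170,-48,43,0,0.5],[-170,-48,43,0,0.5],[-170,-48,43,0,0.5],[-170,-48,43,0,0.5]]'; python3 -c "
from h import *
print(plan((.455,-.302,.18),19.2))"
```

```text
clock: 1.7
tcp_pos: [0.4441, -0.1218, 0.2242]
orientation: [-0.0, 0.58, 0.814, 0.0]
wrist_force: [1.4, 0.3, -0.4]
finger_gap: 0.0428
grip_force: 0.0
clock: 2.2
tcp_pos: [0.4541, -0.2998, 0.1792]
orientation: [-0.001, 0.582, 0.813, -0.0]
wrist_force: [-0.4, 0.4, 0.1]
finger_gap: 0.0428
grip_force: 0.0
(array([-2.3,  0.1, -0.8]), 'turn', np.float64(-0.007), 'yaw now', np.float64(18.8))
```

```bash
python3 -m handwheel '[[-2,0,40,0,0.5],[-2,0,80,0,0.5],[-2,0,100,0,0.5],[-2,0,115,0,0.5],[-2,0,115,0,0.5]]'
python3 - <<'E'
from h import *
print(plan((.455,-.302,.064),19.2))
for n in("top","side"):
    c=imaging.read_camera(n); cv2.imwrite(f"pics/{n}1.png",c["color"]); np.save(n+"1.npy",cloud(c))
a=cv2.imread("pics/side1.png")[150:300,210:400]; cv2.imwrite("pics/s1.png",cv2.resize(a,None,fx=4,fy=4,interpolation=2))
E
```

```text
clock: 2.7
tcp_pos: [0.4538, -0.2958, 0.064]
orientation: [-0.003, 0.58, 0.815, 0.0]
wrist_force: [0.8, -0.3, -0.1]
finger_gap: 0.0429
grip_force: 0.0
(array([-6.2, -0.9, -0. ]), 'turn', np.float64(-0.0014), 'yaw now', np.float64(19.12))
```

View pics/s1.png

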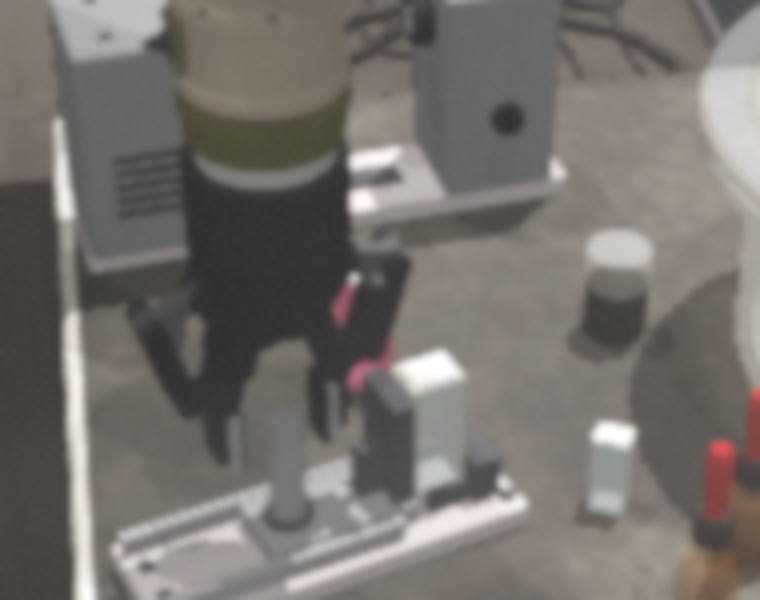

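The side view shows the half-open fingers straddling the post, but a few mm too far towards +y (fingers at (230,440) and (330,410), post at (288,460)). I'll shift 7 mm and close.

```bash
python3 -m handwheel '[[-7,-1,0,0,0.5],[-7,-1,0,0,0.5],[-7,-1,0,0,0.5]]'; python3 -m handwheel '[[0,0,0,0,0.1],[0,0,0,0,0.1],[0,0,0,0,0.1],[0,0,0,0,0.1],[0,0,0,0,0.1]]' 20; python3 -c "
from h import *
print(plan((.455,-.302,.064),19.2),sensors.get_state()['grip_force'])"
```

```text
clock: 3.1
tcp_pos: [0.4575, -0.3058, 0.0674]
orientation: [0.001, 0.58, 0.814, -0.0]
wrist_force: [-0.1, 0.1, -0.1]
finger_gap: 0.0429
grip_force: 0.0
clock: 3.6
tcp_pos: [0.4571, -0.3052, 0.0668]
orientation: [0.0, 0.58, 0.815, 0.0]
wrist_force: [-0.3, 1.4, 4.9]
finger_gap: 0.0171
grip_force: 20.5
(array([ 3.7, -1. ,  2.8]), 'turn', np.float64(-0.002), 'yaw now', np.float64(19.09)) 20.507120490074158
```

```bash
python3 -m handwheel '[[0,-7,0,0,0.1],[0,-14,0,0,0.1],[0,-21,0,0,0.1],[0,-28,0,0,0.1],[0,-35,0,0,0.1],[0,-42,0,0,0.1],[0,-48,0,0,0.1],[0,-48,0,0,0.1]]'; python3 -m handwheel '[[0,-1,0,0,0.1],[0,-2,0,0,0.1],[0,-3,0,0,0.1],[0,-4,0,0,0.1],[0,-4,0,0,0.1],[0,-4,0,0,0.1]]'
```

```text
clock: 4.4
tcp_pos: [0.4105, -0.3214, 0.0668]
orientation: [0.0, 0.581, 0.814, -0.001]
wrist_force: [-1.5, 0.2, 5.8]
finger_gap: 0.0173
grip_force: 20.7
clock: 5.0
tcp_pos: [0.4084, -0.3222, 0.0668]
orientation: [0.001, 0.58, 0.815, 0.001]
wrist_force: [3.2, 3.4, 6.0]
finger_gap: 0.0168
grip_force: 20.6
```

```bash
python3 -m handwheel '[[0,-1,0,0,0.1],[0,-2,0,0,0.1],[0,-3,0,0,0.1],[0,-3,0,0,0.1],[0,-3,0,0,0.1]]'
python3 - <<'E'
from h import *
for n in("top","side"):
    c=imaging.read_camera(n); Q=cloud(c); np.save(n+"2.npy",Q); br=c["color"].min(-1).astype(int)
    cv2.imwrite(f"pics/{n}2.png",c["color"])
    x,y,z=Q[...,0],Q[...,1],Q[...,2]
    O=np.array([.4845,-.2937]); t=np.radians(19.2); e=np.array([np.cos(t),np.sin(t)]); w=np.array([-e[1],e[0]])
    a=(Q[...,:2]-O)@e; b=(Q[...,:2]-O)@w
    m=(np.abs(b)<.02)&(a>-.08)&(a<.03)&(z>.08)&(z<.095); print(n,m.sum(),np.round(np.percentile(a[m],[2,50,98]),4) if m.sum() else '')
    m=(np.abs(b)<.03)&(a>.03)&(a<.075)&(z>.085)&(z<.098); print("lid",m.sum(),np.round(Q[m].mean(0),4),rect(Q[m]))
E
```

```text
clock: 5.5
tcp_pos: [0.4083, -0.3222, 0.0668]
orientation: [0.002, 0.579, 0.815, 0.003]
wrist_force: [14.1, 6.9, 1.7]
finger_gap: 0.0174
grip_force: 20.7
top 0 
lid 113 [ 0.5311 -0.2763  0.0909] (array([ 0.53173435, -0.27596253]), array([0.02871555, 0.02374817]), 20.8612060546875)
side 189 [-0.0789 -0.0325 -0.0215]
lid 150 [ 0.5295 -0.2793  0.0916] (array([ 0.53017879, -0.27632204]), array([0.02927471, 0.02736332]), 17.800954818725586)
```

Jaw is at its stop: about 14 N, no further motion, and the post position matches 55 mm to within 0.4 mm. Release, lift and move over the cell.

```bash
python3 -m handwheel '[[0,2,0,0,0.5],[0,3,0,0,0.5],[0,3,0,0,0.5],[0,3,0,0,0.5],[0,3,-40,0,0.5],[0,3,-80,0,0.6],[0,3,-90,0,1],[0,3,-90,0,1]]'; python3 -c "
from h import *
print(plan((.5314,-.2767,.150),19.2))"
```

```text
clock: 6.4
tcp_pos: [0.4084, -0.3233, 0.1582]
orientation: [0.002, 0.58, 0.814, -0.001]
wrist_force: [-0.0, 0.4, -0.8]
finger_gap: 0.0777
grip_force: 0.0
(array([  4. , 131.4,   8.4]), 'turn', np.float64(-0.0026), 'yaw now', np.float64(19.05))
```

```bash
python3 -m handwheel '[[4,40,0,0,1],[4,85,5,0,1],[4,120,8,0,1],[4,131,8,0,1],[4,131,8,0,1],[4,131,8,0,1]]'
python3 - <<'E'
from h import *
print(plan((.5314,-.2767,.047),19.2))
for n in("top","side"):
    c=imaging.read_camera(n); Q=cloud(c); np.save(n+"3.npy",Q); cv2.imwrite(f"pics/{n}3.png",c["color"])
    x,y,z=Q[...,0],Q[...,1],Q[...,2]
    e=np.array([.9444,.3289]); w=np.array([-.3289,.9444]); a=Q[...,:2]@e-.4108; b=Q[...,:2]@w+.436
    m=(abs(a)<.07)&(abs(b)<.03)&(z>.145)&(z<.2); print(n,m.sum())
    for lo in(-.07,.0):
        k=m&(a>lo)&(a<lo+.07); 
        if k.sum()>5: print(lo,k.sum(),"a",np.round(np.percentile(a[k],[2,50,98]),4),"b",np.round(np.percentile(b[k],[2,50,98]),4),"z",np.round(z[k].min(),4))
    m=(abs(a)<.02)&(abs(b)<.02)&(z>.086)&(z<.097); print("lid",m.sum(),np.round([np.percentile(a[m],[2,98]),np.percentile(b[m],[2,98])],4) if m.sum() else 0)
a=cv2.imread("pics/side3.png")[100:300,210:400]; cv2.imwrite("pics/s3.png",cv2.resize(a,None,fx=3,fy=3,interpolation=2))
E
```

```text
clock: 7.0
tcp_pos: [0.5288, -0.2753, 0.1471]
orientation: [-0.001, 0.58, 0.814, -0.0]
wrist_force: [-0.1, -0.2, -0.7]
finger_gap: 0.0857
grip_force: 0.0
(array([ -2.4,   2.2, 100.1]), 'turn', np.float64(-0.0022), 'yaw now', np.float64(19.07))
top 0
lid 0 0
side 322
-0.07 153 a [-0.061  -0.0537 -0.0468] b [-0.0101 -0.005   0.0078] z 0.1623
0.0 169 a [0.0373 0.0396 0.0517] b [-0.0104 -0.004   0.0121] z 0.1616
lid 145 [[-0.0154  0.0124]
 [-0.0118  0.0121]]
```

View pics/s3.png

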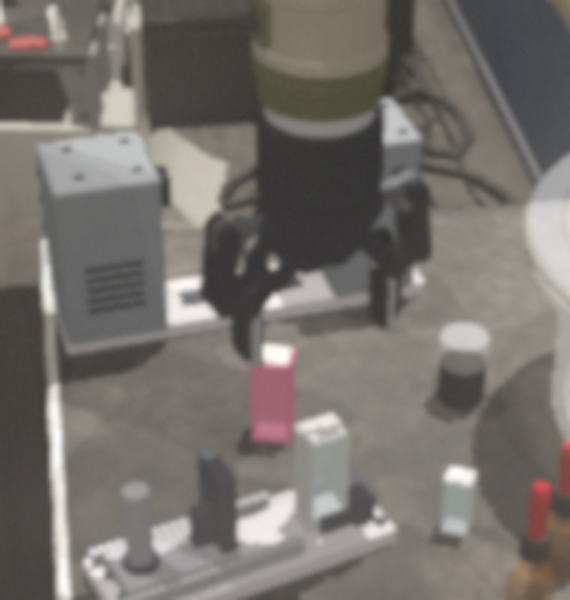

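The side view shows the open fingers above the cell, which stands free with the jaw well back. I'll descend in stages, correcting the position as I go.

```bash
python3 -m handwheel '[[-2,2,20,0,1],[-2,2,40,0,1],[-2,2,44,0,1],[-2,2,44,0,1],[-2,2,44,0,1]]'; python3 -c "
from h import *
print(plan((.5312,-.2760,.047),19.2))"
```

```text
clock: 7.6
tcp_pos: [0.5327, -0.2773, 0.1054]
orientation: [0.001, 0.58, 0.814, 0.0]
wrist_force: [1.4, -0.1, 0.5]
finger_gap: 0.0857
grip_force: 0.0
(array([ 1.8, -1. , 58.4]), 'turn', np.float64(-0.0028), 'yaw now', np.float64(19.04))
```

```bash
python3 -m handwheel '[[2,-1,20,0,1],[2,-1,40,0,1],[2,-1,55,0,1],[2,-1,58,0,1],[2,-1,58,0,1],[2,-1,58,0,1]]'; python3 -c "
from h import *
print(plan((.5312,-.2760,.047),19.2),sensors.get_state()['tcp_pos'])"
```

```text
clock: 8.2
tcp_pos: [0.532, -0.2758, 0.0478]
orientation: [0.001, 0.58, 0.815, 0.0]
wrist_force: [0.2, 1.1, 0.5]
finger_gap: 0.0855
grip_force: 0.0
(array([ 0. , -0.8,  0.8]), 'turn', np.float64(-0.0021), 'yaw now', np.float64(19.08)) [ 0.53197946 -0.27575713  0.04779802]
```

```bash
python3 -m handwheel '[[0,-1,0,0,0.6],[0,-1,0,0,0.5],[0,-1,0,0,0.4],[0,-1,0,0,0.2],[0,-1,0,0,0.2],[0,-1,0,0,0.2],[0,-1,0,0,0.2]]' 25; python3 -c "
from h import *
print(plan((.5312,-.2760,.047),19.2))
for n in('side',):
    c=imaging.read_camera(n); cv2.imwrite('pics/s4.png',cv2.resize(c['color'][150:300,250:400],None,fx=4,fy=4,interpolation=2))"
```

```text
clock: 8.9
tcp_pos: [0.5303, -0.2756, 0.0467]
orientation: [0.0, 0.58, 0.815, 0.0]
wrist_force: [-1.7, 0.3, 4.2]
finger_gap: 0.0276
grip_force: 31.5
(array([-0.7,  0.7, -0.3]), 'turn', np.float64(-0.0021), 'yaw now', np.float64(19.08))
```

View pics/s4.png

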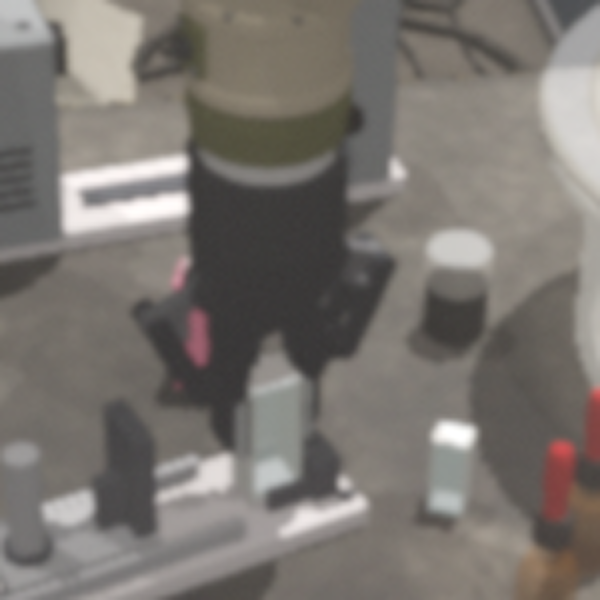

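The fingers hold the cell's two frosted sides (gap 27.6 mm) and the clear window faces the camera, untouched. Lift straight up.

```bash
python3 -m handwheel '[[0,0,-4,0,0.2],[0,0,-10,0,0.2],[0,0,-20,0,0.2],[0,0,-35,0,0.2],[0,0,-65,0,0.2],[0,0,-95,0,0.2],[0,0,-120,0,0.2],[0,0,-130,0,0.2]]'; python3 -m handwheel '[[0,0,-30,0,0.2],[0,0,-50,0,0.2],[0,0,-60,0,0.2],[0,0,-60,0,0.2]]'; python3 -c "
from h import *
print(plan((.5085,.007,.235),98.7))"
```

```text
clock: 9.75
tcp_pos: [0.5315, -0.2763, 0.1801]
orientation: [0.003, 0.58, 0.815, 0.0]
wrist_force: [0.3, -1.0, -1.1]
finger_gap: 0.0279
grip_force: 31.0
clock: 10.15
tcp_pos: [0.5307, -0.2758, 0.2374]
orientation: [0.001, 0.58, 0.815, 0.0]
wrist_force: [-0.0, -0.1, -0.9]
finger_gap: 0.0279
grip_force: 31.0
(array([274.6,  71.4,   2.1]), 'turn', np.float64(-1.3896), 'yaw now', np.float64(19.08))
```

```bash
python3 -m handwheel '[[15,4,0,-0.05,0.2],[45,12,0,-0.17,0.2],[80,21,0,-0.31,0.2],[115,30,0,-0.45,0.2],[150,39,0,-0.59,0.2],[185,48,0,-0.73,0.2],[215,56,0,-0.87,0.2],[240,62,0,-1.01,0.2]]'; python3 -m handwheel '[[-4,15,0,-0.12,0.2],[-6,25,0,-0.24,0.2],[-8,33,0,-0.34,0.2],[-10,35,0,-0.38,0.2],[-10,35,0,-0.38,0.2],[-10,35,0,-0.38,0.2],[-10,35,0,-0.38,0.2]]'; python3 -c "
from h import *
print(plan((.5085,.007,.235),98.7))"
```

```text
clock: 10.95
tcp_pos: [0.5085, -0.0256, 0.2347]
orientation: [-0.002, 0.109, 0.994, 0.0]
wrist_force: [-0.5, 0.3, -0.2]
finger_gap: 0.0272
grip_force: 31.1
clock: 11.65
tcp_pos: [0.5273, 0.0036, 0.2357]
orientation: [-0.001, -0.076, 0.997, 0.0]
wrist_force: [-0.8, 0.5, -1.8]
finger_gap: 0.0274
grip_force: 31.1
(array([18.1,  6.2,  0.8]), 'turn', np.float64(0.0002), 'yaw now', np.float64(98.71))
```

```bash
python3 -m handwheel '[[9,3,0,0,0.2],[18,6,0,0,0.2],[18,6,0,0,0.2],[18,6,0,0,0.2],[18,6,0,0,0.2]]'; python3 -c "
from h import *
print(plan((.5085,.007,.1117),98.7))"
```

```text
clock: 12.15
tcp_pos: [0.5094, 0.0066, 0.2366]
orientation: [0.0, -0.076, 0.997, -0.0]
wrist_force: [1.0, 0.2, -1.5]
finger_gap: 0.0277
grip_force: 31.1
(array([  0.9,   0.6, 124.9]), 'turn', np.float64(0.0002), 'yaw now', np.float64(98.71))
```

```bash
python3 -m handwheel '[[0,0,20,0,0.2],[0,0,45,0,0.2],[0,0,70,0,0.2],[0,0,95,0,0.2],[0,0,112,0,0.2],[0,0,122,0,0.2],[0,0,124,0,0.2],[0,0,124,0,0.2]]';python3 -m handwheel '[[0,0,0,0,0.2],[0,0,0,0,0.2]]'
cat > m.py <<'E'
from h import *
import sys
print(plan((.5085,.007,.1117),98.7),sensors.get_state()["tcp_pos"])
t=np.radians(8.7); e=np.array([np.cos(t),np.sin(t)]); w=np.array([-e[1],e[0]]); O=np.array([.5085,.007])
for n in("side","top"):
    Z=[]
    for i in range(5):
        c=imaging.read_camera(n); Z.append(c["z_map"])
    Z=np.array(Z); Z[Z==0]=np.nan; c["z_map"]=np.nan_to_num(np.nanmedian(Z,0)); Q=cloud(c); np.save(n+"5.npy",Q); cv2.imwrite(f"pics/{n}5{sys.argv[1]}.png",c["color"])
    a=(Q[...,:2]-O)@e; b=(Q[...,:2]-O)@w; z=Q[...,2]
    np.save(n+"5pf.npy",np.dstack([a,b,z]))
    p=lambda k,v:np.round(np.percentile(v[k],[1,5,50,95,99])*1000,1) if k.sum()>4 else None
    m=(abs(a)<.03)&(abs(b)<.025)&(z>.07)&(z<.165)
    print(n,"cell",m.sum(),"a",p(m,a),"b",p(m,b),"z",p(m,z))
    m=(abs(a)<.066)&(abs(a)>.04)&(abs(b)<.025)&(z>.095)&(z<.145)
    for s in(-1,1): k=m&(a*s>0); print(" barrel",s,k.sum(),"a",p(k,a),"b",p(k,b),"z",p(k,z))
    m=(z>.142)&(z<.158)&(abs(b)<.05)
    for s in(-1,1):
        k=m&(a*s>.06)&(a*s<.16); print(" housing",s,k.sum(),"a",p(k,a),"b",p(k,b),"z",p(k,z))
a=cv2.imread(f"pics/side5{sys.argv[1]}.png")[100:240,200:380]; cv2.imwrite(f"pics/s5{sys.argv[1]}.png",cv2.resize(a,None,fx=4,fy=4,interpolation=2))
E
python3 m.py a
```

```text
clock: 12.95
tcp_pos: [0.5096, 0.0066, 0.1127]
orientation: [0.0, -0.076, 0.997, -0.0]
wrist_force: [-0.6, 0.2, -0.3]
finger_gap: 0.0279
grip_force: 31.1
clock: 13.15
tcp_pos: [0.5101, 0.0066, 0.1134]
orientation: [0.001, -0.076, 0.997, -0.0]
wrist_force: [0.5, 0.1, -0.5]
finger_gap: 0.0278
grip_force: 31.1
(array([1.5, 0.7, 1.7]), 'turn', np.float64(0.0004), 'yaw now', np.float64(98.72)) [0.5101171  0.00655173 0.11342306]
side cell 271 a [-14.2 -13.  -10.3   8.7  10.3] b [-24.9 -22.4 -13.   15.5  20.1] z [ 88.6  91.1 118.9 158.7 162.6]
 barrel -1 48 a [-63.8 -63.3 -60.  -56.8 -56.2] b [-15.8 -14.7  -9.4   3.6   7. ] z [110.2 112.7 130.7 137.9 138.5]
 barrel 1 103 a [53.5 53.9 57.2 65.5 65.9] b [-14.5 -13.5  -7.   12.7  14. ] z [109.  111.7 126.9 137.4 137.9]
 housing -1 751 a [-148.3 -145.8 -110.3  -73.9  -70.4] b [-39.1 -38.1  -9.2  33.1  37.2] z [142.6 144.3 151.3 152.6 153.3]
 housing 1 541 a [ 67.1  68.1  98.5 131.9 134.9] b [-34.8 -33.1  -8.1  29.3  34. ] z [142.4 143.7 151.4 152.8 153.7]
top cell 57 a [-12.6 -11.3 -10.8  -7.8  -4.6] b [-24.2 -23.3  -7.3   9.6  11.7] z [ 83.7  86.2 117.  156.4 162.1]
 barrel -1 68 a [-64.7 -64.  -59.1 -54.1 -53.6] b [-14.2 -13.7  -1.5  13.3  15.4] z [116.7 120.5 132.6 135.6 136.4]
 barrel 1 59 a [55.8 56.3 60.1 65.6 65.8] b [-14.6 -13.9  -4.7   5.    8. ] z [106.2 108.9 130.8 135.2 135.9]
 housing -1 1238 a [-145.6 -142.4 -107.   -70.9  -67.3] b [-38.6 -35.8   0.   35.8  39.3] z [144.6 146.5 148.9 151.1 152.1]
 housing 1 685 a [ 70.2  72.4 109.7 135.5 138.1] b [-33.8 -32.   -7.1  26.5  33.2] z [143.6 146.1 148.9 151.  151.7]
```

View pics/s5a.png

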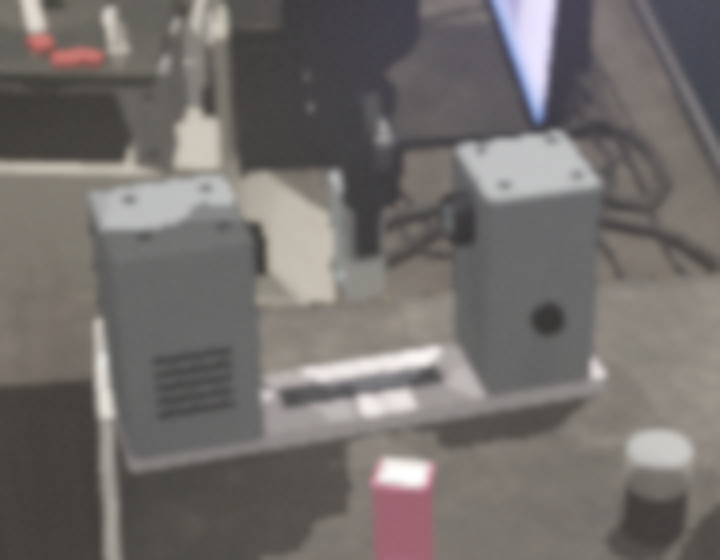

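Run:
```python
from h import *
im=cv2.imread("pics/side5a.png"); q=np.load("side5pf.npy")
g=im.min(-1)
np.set_printoptions(linewidth=200)
for v in range(158,178):
    print(v,"g",g[v,280:300])
    print("    a",np.round(q[v,280:300,0]*1000).tolist()); print("    b",np.round(q[v,280:300,1]*1000).tolist());print("    z",np.round(q[v,280:300,2]*1000).tolist())
```

```text
158 g [177 177 170 155 140 128 117 107  89  70  62  61  61  63  77  94  96  96  99  97]
    a [45.0, 50.0, 52.0, -12.0, -13.0, -13.0, -12.0, -10.0, -8.0, -7.0, -5.0, -3.0, -1.0, 1.0, 4.0, 9.0, 94.0, 97.0, 101.0, 101.0]
    b [281.0, 287.0, 286.0, 9.0, -2.0, -13.0, -18.0, -18.0, -20.0, -28.0, -28.0, -27.0, -28.0, -30.0, -29.0, -19.0, 284.0, 284.0, 286.0, 278.0]
    z [-38.0, -43.0, -42.0, 119.0, 126.0, 132.0, 134.0, 134.0, 135.0, 139.0, 138.0, 138.0, 138.0, 139.0, 138.0, 131.0, -48.0, -48.0, -50.0, -46.0]
159 g [178 178 173 158 141 131 120 106  90  70  63  61  60  64  78  98 105 106 105 102]
    a [45.0, 48.0, 51.0, -12.0, -13.0, -13.0, -12.0, -10.0, -8.0, -7.0, -5.0, -3.0, 0.0, 2.0, 4.0, 8.0, 92.0, 95.0, 97.0, 102.0]
    b [278.0, 281.0, 281.0, 8.0, -2.0, -12.0, -17.0, -19.0, -21.0, -26.0, -26.0, -28.0, -25.0, -26.0, -27.0, -22.0, 279.0, 279.0, 273.0, 281.0]
    z [-40.0, -42.0, -43.0, 117.0, 123.0, 128.0, 131.0, 132.0, 132.0, 135.0, 135.0, 136.0, 133.0, 134.0, 134.0, 131.0, -48.0, -49.0, -45.0, -51.0]
160 g [179 179 173 158 143 132 120 109  89  73  62  61  61  64  79  98 108 110 108
[... 8149 characters left out ...]
 121.0, 121.0, 115.0, 119.0, 118.0, 116.0, 117.0, 115.0, 113.0, 115.0, 111.0, 111.0, 112.0, 111.0, 113.0, 112.0, 110.0, 111.0]
    z [2.0, 2.0, 1.0, 1.0, 4.0, 1.0, 1.0, 2.0, 1.0, 2.0, 2.0, 1.0, 3.0, 2.0, 2.0, 2.0, -0.0, 0.0, 1.0, 0.0]
177 g [117 119 120 120 119 120 120 119 119 118 118 117 119 120 118 119 121 120 122 124]
    a [4.0, 7.0, 9.0, 12.0, 14.0, 17.0, 20.0, 22.0, 25.0, 27.0, 29.0, 32.0, 34.0, 38.0, 39.0, 42.0, 45.0, 47.0, 50.0, 52.0]
    b [115.0, 115.0, 114.0, 113.0, 113.0, 114.0, 114.0, 110.0, 112.0, 113.0, 110.0, 110.0, 108.0, 110.0, 107.0, 108.0, 106.0, 104.0, 105.0, 102.0]
    z [3.0, 3.0, 2.0, 3.0, 3.0, 1.0, 1.0, 3.0, 1.0, 0.0, 2.0, 1.0, 2.0, 0.0, 1.0, 1.0, 1.0, 2.0, 1.0, 2.0]
```

Run:
```python
from h import *
q=np.load("side5pf.npy"); a,b,z=q[...,0],q[...,1],q[...,2]
def plane(m,lab):
    p=q[m]; 
    for _ in range(3):
        A=np.c_[p[:,0],p[:,2]-.1,np.ones(len(p))]; s=np.linalg.lstsq(A,p[:,1],rcond=None)[0]; r=p[:,1]-A@s; p=p[abs(r)<.004]
    print(lab,len(p),"slope a deg",np.degrees(s[0]).round(2),"slope z deg",np.degrees(s[1]).round(2),"b at a=0",(s[2]*1000).round(2), "median b",np.median(p[:,1]*1000).round(2))
f=(b>-.046)&(b<-.034)&(z>.03)&(z<.14)
plane(f&(a<-.07)&(a>-.15),"front lamp"); plane(f&(a>.068)&(a<.138),"front det"); plane(f&(abs(a)<.15),"both")
v,u=np.mgrid[0:480,0:640]
plane((v>=166)&(v<=173)&(u>=287)&(u<=295),"cell frost")
w=(v>=150)&(v<=171)&(u>=284)&(u<=285)&(abs(a)<.02); print("window a",np.median(a[w])*1000,np.mean(a[w])*1000)
for lab,m in(("lamp in",(a<-.067)&(a>-.072)),):
    pass
P=np.load("top5pf.npy"); k=(P[...,2]>.142)&(P[...,2]<.156)&(abs(P[...,1])<.05)&(abs(P[...,0])<.16)
```

```text
front lamp 1440 slope a deg -0.21 slope z deg 0.02 b at a=0 -38.09 median b -37.7
front det 81 slope a deg -0.36 slope z deg 0.44 b at a=0 -34.04 median b -34.47
both 1553 slope a deg 0.68 slope z deg 0.03 b at a=0 -36.33 median b -37.57
cell frost 72 slope a deg 0.53 slope z deg -1.73 b at a=0 -13.68 median b -13.61
window a -12.596985902228477 -12.589312204454549
```

Run:
```python
from h import *
t=np.radians(8.7); e=np.array([np.cos(t),np.sin(t)]); w=np.array([-e[1],e[0]]); O=np.array([.5085,.007])
def edge(q,m,ax,name):
    "edge lines lo/hi of coordinate ax as function of the other, by per-bin extremes (pixel centres)"
    p=q[m]; s=p[:,1-ax]; lo,hi=np.percentile(s,[3,97]); bins=np.linspace(lo,hi,int((hi-lo)/.004)+1); out=[]
    for f in(lambda v:np.percentile(v,4),lambda v:np.percentile(v,96)):
        X=[];Y=[]
        for l,h in zip(bins[:-1],bins[1:]):
            v=p[(s>=l)&(s<h),ax]
            if len(v)>6: X.append((l+h)/2);Y.append(f(v))
        k=np.polyfit(X,Y,1); r=np.abs(np.polyval(k,X)-Y); g=r<np.median(r)*2.5+1e-4; k=np.polyfit(np.array(X)[g],np.array(Y)[g],1); out.append((round(np.degrees(k[0]),2),round(np.polyval(k,np.mean(X))*1000,1),round(np.mean(X)*1000)))
    print(name,"lo(slope,val,at)",out[0],"hi",out[1],"mid",round((out[0][1]+out[1][1])/2,2))
for n in("top","side"):
    Q=np.load(n+"0.npy"); a=(Q[...,:2]-O)@e; b=(Q[...,:2]-O)@w; z=np.nan_to_num(Q[...,2]); q=np.dstack([a,b,z]); print(n)
    T=(z>.144)&(z<.156)&(abs(b)<.05)
    L=comp(T&(a<-.06)&(a>-.16)); D=comp(T&(a>.06)&(a<.15))
    edge(q,L,1,"lamp b");edge(q,L,0,"lamp a");edge(q,D,1,"det b");edge(q,D,0,"det a")
    B=(z>.008)&(z<.021)&(abs(b)<.045)&(abs(a)<.06); edge(q,B,1,"base b")
    K=(z>.128)&(z<.14)&(abs(b)<.02)&(abs(a)<.066)
    for s in(-1,1):
        k=K&(a*s>.045); i=z>.131; print("barrel crest",s,k.sum(),"b of crest",np.round(np.median(b[k&i])*1000,2),"a end",np.round(np.percentile(a[k]*s,3)*1000,1)*s)
```

```text
top
lamp b lo(slope,val,at) (np.float64(0.54), np.float64(-35.5), -107) hi (np.float64(-0.76), np.float64(36.4), -107) mid 0.45
lamp a lo(slope,val,at) (np.float64(-0.08), np.float64(-142.8), 0) hi (np.float64(-0.62), np.float64(-71.1), 0) mid -106.95
det b lo(slope,val,at) (np.float64(-0.55), np.float64(-31.3), 104) hi (np.float64(0.23), np.float64(32.1), 104) mid 0.4
det a lo(slope,val,at) (np.float64(0.69), np.float64(72.6), 1) hi (np.float64(0.1), np.float64(134.5), 1) mid 103.55
base b lo(slope,val,at) (np.float64(-0.31), np.float64(-26.3), 4) hi (np.float64(2.57), np.float64(26.3), 4) mid 0.0
barrel crest -1 54 b of crest 0.63 a end -53.9
barrel crest 1 44 b of crest -0.83 a end 56.6
side
lamp b lo(slope,val,at) (np.float64(0.9), np.float64(-38.5), -110) hi (np.float64(0.8), np.float64(33.7), -110) mid -2.4
lamp a lo(slope,val,at) (np.float64(0.48), np.float64(-145.6), -1) hi (np.float64(-1.71), np.float64(-74.3), -1) mid -109.95
det b lo(slope,val,at) (np.float64(-1.02), np.float64(-33.6), 101) hi (np.float64(-0.75), np.float64(30.6), 101) mid -1.5
det a lo(slope,val,at) (np.float64(-1.53), np.float64(68.7), -1) hi (np.float64(0.61), np.float64(131.1), -1) mid 99.9
base b lo(slope,val,at) (np.float64(0.15), np.float64(-29.2), 0) hi (np.float64(1.01), np.float64(27.2), 0) mid -1.0
barrel crest -1 29 b of crest -4.77 a end -56.5
barrel crest 1 45 b of crest -4.63 a end 53.5
```

Same-camera and TCP comparisons agree on a small correction: about 1 mm in tool x, 1 mm in tool y and 2 mm down.

```bash
python3 -m handwheel '[[0.5,0.5,1,0,0.2],[1,1,2,0,0.2],[1,1,2,0,0.2],[1,1,2,0,0.2],[1,1,2,0,0.2]]'; python3 m.py b | head -2
python3 - <<'E'
from h import *
q=np.load("side5pf.npy"); a,b,z=q[...,0],q[...,1],q[...,2]
v,u=np.mgrid[0:480,0:640]
m=(v>140)&(v<182)&(abs(a)<.016)&(abs(b+.0135)<.005)&(z<.107); print("frost",m.sum(),"b",np.median(b[m])*1000,"a",np.percentile(a[m],[1,99])*1000,"z lo",np.sort(z[m])[:8].round(4))
p=np.array([sensors.get_state()["tcp_pos"]]); print(p,sensors.get_state()["qvel"].round(4))
E
```

```text
clock: 14.15
tcp_pos: [0.5082, 0.0075, 0.1104]
orientation: [0.0, -0.076, 0.997, 0.0]
wrist_force: [0.8, 0.1, -0.3]
finger_gap: 0.0276
grip_force: 31.1
(array([-0.2, -0.5, -1.3]), 'turn', np.float64(0.0004), 'yaw now', np.float64(98.72)) [0.50817677 0.0074916  0.11040194]
side cell 283 a [-14.9 -14.6 -12.    6.7   7.8] b [-24.8 -23.6 -12.2  20.   22.6] z [ 85.8  88.4 119.1 156.7 162.8]
frost 80 b -12.607943990964824 a [-13.88413636   8.07177223] z lo [0.0852 0.0852 0.0856 0.0859 0.086  0.0867 0.087  0.0871]
[[0.50815488 0.00749699 0.11041606]] [ 0.0005  0.0011  0.0003 -0.0009 -0.0001  0.0004]
```

View pics/s5b.png

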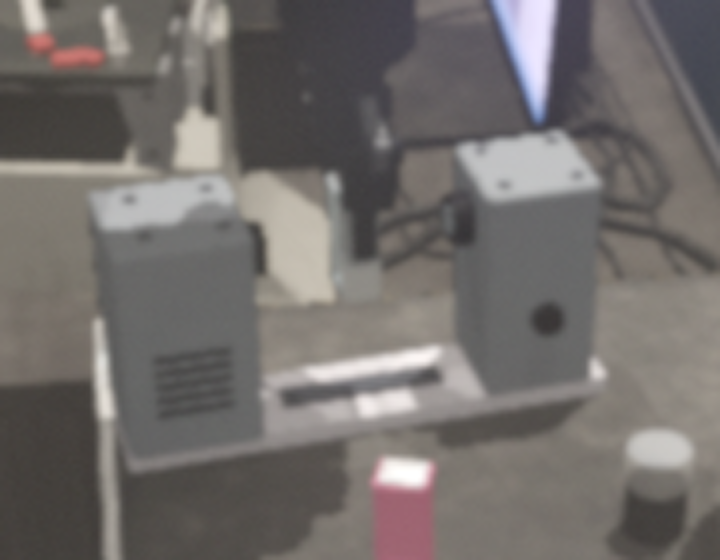

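```bash
python3 -m handwheel '[[-1,0,-1,0,0.2],[-1,0,-1,0,0.2],[-1,0,-1,0,0.2],[-1,0,-1,0,0.2],[-1,0,-1,0,0.2]]'; python3 m.py c | head -6
python3 - <<'E'
from h import *
q=np.load("side5pf.npy"); a,b,z=q[...,0],q[...,1],q[...,2]
v,u=np.mgrid[0:480,0:640]
m=(v>140)&(v<182)&(abs(a)<.016)&(abs(b+.0135)<.005)&(z<.107); print("frost",m.sum(),"b",np.median(b[m])*1000,"a",np.percentile(a[m],[1,99])*1000,"z lo",np.sort(z[m])[:8].round(4))
m=(abs(b)<.009)&(a<-.008)&(a>-.02)&(z>.09)&(z<.15); print("window a",m.sum(),np.median(a[m])*1000)
E
```

```text
clock: 15.15
tcp_pos: [0.5091, 0.0076, 0.1114]
orientation: [-0.0, -0.076, 0.997, 0.0]
wrist_force: [-0.5, 0.2, -1.3]
finger_gap: 0.028
grip_force: 31.1
(array([ 0.7, -0.5, -0.3]), 'turn', np.float64(0.0004), 'yaw now', np.float64(98.72)) [0.50911126 0.00764918 0.11138681]
side cell 282 a [-14.7 -13.6 -10.1   8.8  10.2] b [-24.8 -24.1 -12.5  15.4  20.5] z [ 86.7  90.  119.2 158.4 164.2]
 barrel -1 48 a [-63.7 -63.4 -59.8 -56.5 -55.9] b [-14.5 -14.   -9.7   4.9   8.1] z [110.8 112.9 130.8 137.2 137.5]
 barrel 1 100 a [53.1 53.5 57.1 65.2 65.6] b [-15.5 -13.7  -7.   12.4  13.8] z [108.8 111.5 127.5 137.1 137.8]
 housing -1 756 a [-148.3 -145.9 -110.2  -73.9  -70.4] b [-39.1 -38.1  -9.5  32.8  37.6] z [142.3 144.2 151.3 152.6 153.2]
 housing 1 539 a [ 67.4  68.1  98.7 131.9 134.9] b [-34.3 -33.   -8.   29.9  33.6] z [142.5 143.7 151.3 152.8 153.5]
frost 83 b -12.578625059054207 a [-13.39872372  10.37778355] z lo [0.0849 0.0849 0.0866 0.0867 0.0869 0.0875 0.0877 0.0877]
window a 46 -13.30823021316612
```

Cell centre is within about 0.5 mm of the gap's midpoint, and the underside is at about 85 mm. Hold still briefly and hand in.

```bash
python3 -m handwheel '[[0,0,0,0,0.2],[0,0,0,0,0.2],[0,0,0,0,0.2],[0,0,0,0,0.2],[0,0,0,0,0.2]]'; python3 -c "
from workcell import workorder; print(workorder.hand_in())"
```

```text
clock: 16.15
tcp_pos: [0.5092, 0.0076, 0.1114]
orientation: [0.0, -0.076, 0.997, 0.0]
wrist_force: [0.2, -0.1, -1.4]
finger_gap: 0.0277
grip_force: 31.1
the job is handed in; nothing more can be done
None
```

I slid the jaw back to its stop, took the cell by its frosted faces and handed the job in at about 16 s, still holding the cell upright and motionless in the photometer gap; by camera it sits on the beam to within about 1 mm, and the verdict was not shown.

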